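# Fetch the missing lamp cartridge from behind the sprung flap

## Robot

A 6-joint arm with a two-finger parallel gripper is mounted at the origin on the work surface. World frame = base frame: x ahead of the robot, y to its left, z up, the work surface at z = 0. Lengths are in m, angles in rad, forces in N, time in s.
With the tool pointing down it reaches from about 0.225 to 0.875 m from the base axis. Payload 3.4 kg.
Tool frame: the origin (TCP) lies at the very end of the fingers, on their centre line; the grasp point (between the pads) lies 19 mm behind it; z points along the fingers, x is the direction in which the jaws open and shut, and the axes are right-handed (so a half turn about z gives the same grasp; the last joint's range is limited). The gripper opens to 85 mm and grips with 20 to 120 N. Pads are 22 mm wide; open, the fingers measure 114 mm over their backs; the gripper's body (76 mm by 85 mm) begins 54 mm behind the grasp point. The pads swing forward as they close: fully open they stand 13 mm farther back than shut.
Start: joints at [1.165, 0.276, 1.505, -0, 1.361, -0.121], TCP at [0.162, 0.552, 0.231] pointing down, gripper open.
Joint ranges: [-2.89, 2.89], [-0.75, 2.08], [0.22, 2.7], [-1.18, 4.32], [0.11, 2.71], [-2.7, 2.7]. Speed limits (rad/s): [2.57, 2.57, 3.14, 3.14, 3.14, 3.14].

## Interface

Orientations are given as a unit quaternion [w, x, y, z].
In Python, from rig import manip gives the robot as it stands.
- The arm moves only by the tool send_rows, never from a script. Its argument "increments" is a list of rows, each a list of 5 numbers: the opening, from 0 (shut) to 1 (fully open), then the shift along the tool's x, y, z in m, then the turn about the tool's z in rad. A call has 1 to 8 rows; each row shifts and turns the commanded pose from where the row before left it, along the tool's axes as they then stand; what a row does not reach is not made up. A row lasts 1/8 s, in which the tool goes at most 62.5 mm and 10.7 degrees, less where a joint would pass 70% of its speed; a pose out of reach is approached as far as the arm can. A call is refused whole if a number of a shift passes 0.0625 or a number of a turn 0.188, either way. A call with a gripper value outside its range is refused whole. The fingers move at their own pace and stop on an object; "squeeze" is the grip in N (left out, the last holds). Time passes only in rows, so rows that do not move let the fingers close. It gives the time, the measured TCP pose, the force and the opening at its end, in the units of the state.
- manip.get_state(): the state, without advancing time (a new reading comes with each control period).
- manip.get_image(name): name is "scene" or "side" or "wrist"; returns the picture (384x512x3 uint8, red, green, blue); there is no depth.
- manip.calibration(name): a dict with "fx", "fy", "cx", "cy" (pixels), "camera_from_world" (4x4, takes a point from world to camera coordinates). Camera axes: x right, y up, looking along -z (the intrinsics and any distortion apply to the point x, -y, -z); pixel columns grow to the right and rows downward; lengths in m; the calibration is good to about 2 mm. A picture is of the moment at which its call begins: read the wrist's pose just before it. calibration takes no time and is no camera call; for the wrist camera it gives the pose at the moment of the call.
- manip.sign_off(): hands the job in, once; it reports no verdict.
The state is a dict: "clock": time; "qpos": joint angles; "qd": joint speeds; "effort": joint torques, N m; "position": TCP position; "ee_rot": TCP orientation; "contact_force": force on the tool from outside, world axes, zero at the start; "moment": the same for the moment, N m; "width": finger opening in m.
Only numpy, scipy, OpenCV 4.12 (cv2) and the standard library are available. Lean on these libraries where they do the work, as an engineer would, in place of code of your own. Each camera call takes 0.05 s, during which the arm holds its last target.

## Task

The lamp caddy must carry one long and one short lamp cartridge, but one of them has burnt out and lies in the caddy's deep waste pocket. Fetch a fresh cartridge of that same length from the spares locker, keeping its spring-closing clear flap pushed back and propped on the hand or wrist while you reach in and lift it out, and set it down, not drop it, flat and fin up inside the low walls of the caddy's empty end bay. Let the flap fall shut, and leave the other cartridges and everything else on the bench where they are.

Things in the scene. Friction and masses are not known exactly. Their poses are not given: they have to be found in the camera images.
- locker_floor (a point): Spares locker, a white tub under a clear flap, left or right of the robot: centre of its inner floor, 12 mm above the bench; x to its back, y left, z up. Outside 200 (x) x 262 mm (y), inside y -125 to 125. Tops above the bench: front wall 55 mm (5 thick, outer face x -100), back 76, sides 78 (back) rising to 172 (front). The spares lie some 52 mm either side of the centre, fins roughly along x.
- flap (a joint): Angle of the locker's clear flap, rad: 0 shut, grows to 1.4 as its front edge swings up and back. Hinge line along y, 95 mm behind the locker's centre, 80 mm above the bench; the shut flap rises 28 degrees towards the front. 256 mm wide, 233 mm hinge to roller axis, 4 mm thick, 0.33 kg. Weight and a spring always close it; about 5 N of push on its front edge towards the back opens it.
- flap_lip (a point): Axis of the free-turning roller (36 mm thick, along y) on the flap's front edge, at its middle. Shut: 190 mm above the bench, 10 mm in front of the front wall's outer face, open below. Push the roller from in front along its arc about the hinge until the flap stands nearly upright, then come down: the flap leans on hand or wrist. A straight level push can jam it under a step of the hand.
- spare_long_c (a point): Aluminium bar with grey end caps, 150 mm long (x), 48 wide (y), 38 high, 0.18-0.33 kg; on its middle an upright black grip fin 60 mm long (x), 14 thick (y), from 38 to 84 mm above the underside. Origin half-way up, 42 mm above the underside; z up. Fresh spare, starts in the locker.
- spare_short_c (a point): Aluminium bar with grey end caps, 100 mm long (x), 48 wide (y), 38 high, 0.18-0.33 kg; on its middle an upright black grip fin 60 mm long (x), 14 thick (y), from 38 to 84 mm above the underside. Origin half-way up, 42 mm above the underside; z up. Fresh spare, starts in the locker.
- used_long_c (a point): Aluminium bar with grey end caps, 150 mm long (x), 48 wide (y), 38 high, 0.18-0.33 kg; on its middle an upright black grip fin 60 mm long (x), 14 thick (y), from 38 to 84 mm above the underside. Origin half-way up, 42 mm above the underside; z up. Starts in the caddy: either in the middle bay (in use) or in the waste pocket (burnt out).
- used_short_c (a point): Aluminium bar with grey end caps, 100 mm long (x), 48 wide (y), 38 high, 0.18-0.33 kg; on its middle an upright black grip fin 60 mm long (x), 14 thick (y), from 38 to 84 mm above the underside. Origin half-way up, 42 mm above the underside; z up. Starts in the caddy: in the waste pocket when the other one is in the middle bay, and the other way round.
- empty_bay (a point): Centre of the floor of the caddy's empty end bay, 10 mm above the bench; x along the bay, y across, z up. Inside 172 (x) x 66 mm (y), walls 5 mm thick, 16 mm high. The caddy is a grey plate 200 (x) x 272 mm (y), on the other side of the robot from the locker; an equal middle bay lies 90 mm along +y and the waste pocket 180 mm along +y.
- waste_pocket (a point): Centre of the floor of the caddy's waste pocket, 10 mm above the bench, same axes as the empty bay; inside 186 by 76 mm, walls 55 mm high above the floor.
- wash_bottle: White round bottle, 44 mm wide, 150 mm tall, standing between locker and caddy. Bystander; origin at its underside.
- jar: Amber jar, 56 mm wide, 75 mm tall, in front of the robot. Bystander; origin at its underside.
- canister: White canister, 34 mm wide, 30 mm high, in the locker. Bystander; origin at its underside.
- lens_barrel: Black lens barrel, 72 mm wide, 100 mm tall, at the far side. Bystander; origin at its underside.
- tip_box: Grey box 85 x 110 x 65 mm at the far side. Bystander; origin at its underside.
- spatula: Spatula 200 mm long lying at the left. Bystander.
- beaker: Glass beaker, 72 mm wide, 90 mm tall, at the right. Bystander; origin at its underside.
Mind the look-alikes: they are no part of the job. Leave any yellow look-alike of the part that bears used_short_c alone.

How it is judged:
On the way, in this order (a step that is already met when the one before it is completed fails the run):
1. the hand raises the locker's flap (value of joint flap above 0.15 rad), for 0.1 s.
2. the spare of the missing length is lifted at least 30 mm off the locker floor while the flap is still held up (((horizontal distance between used_long_c and waste_pocket below 0.045 m and z of spare_long_c in the frame of locker_floor above 0.072 m and horizontal distance between spare_long_c and locker_floor below 0.16 m and value of joint flap above 0.15 rad) or (horizontal distance between used_short_c and waste_pocket below 0.045 m and z of spare_short_c in the frame of locker_floor above 0.072 m and horizontal distance between spare_short_c and locker_floor below 0.16 m and value of joint flap above 0.15 rad))), for 0.1 s.
At the end, for the whole second after the job is handed in: The spare of the same length as the cartridge in the waste pocket lies at rest, flat (within 0.1 rad) and fin up inside the walls of the empty bay, centre within 40 mm along it and 16 mm across it; the other spare still lies in the locker; the flap is shut (under 0.06 rad) (((horizontal distance between used_long_c and waste_pocket below 0.045 m and x of spare_long_c in the frame of empty_bay between -0.04 and 0.04 m and y of spare_long_c in the frame of empty_bay between -0.016 and 0.016 m and z of spare_long_c in the frame of empty_bay between 0.036 and 0.047 m and angle between spare_long_c's own z axis and vertical below 0.1 rad and angle between the x axis of spare_long_c and the x axis of empty_bay, either way round below 0.26 rad and x of spare_short_c in the frame of locker_floor between -0.09 and 0.09 m and y of spare_short_c in the frame of locker_floor between -0.12 and 0.12 m and z of spare_short_c in the frame of locker_floor below 0.05 m and angle between spare_short_c's own z axis and vertical below 0.15 rad and linear speed of spare_long below 0.02 m/s) or (horizontal distance between used_short_c and waste_pocket below 0.045 m and x of spare_short_c in the frame of empty_bay between -0.04 and 0.04 m and y of spare_short_c in the frame of empty_bay between -0.016 and 0.016 m and z of spare_short_c in the frame of empty_bay between 0.036 and 0.047 m and angle between spare_short_c's own z axis and vertical below 0.1 rad and angle between the x axis of spare_short_c and the x axis of empty_bay, either way round below 0.26 rad and x of spare_long_c in the frame of locker_floor between -0.09 and 0.09 m and y of spare_long_c in the frame of locker_floor between -0.12 and 0.12 m and z of spare_long_c in the frame of locker_floor below 0.05 m and angle between spare_long_c's own z axis and vertical below 0.15 rad and linear speed of spare_short below 0.02 m/s)) and value of joint flap below 0.06 rad); the robot touches nothing.
It fails at once if a cartridge already in the caddy is shifted by more than 20 mm (distance of any of used_long_c, used_short_c from where it was at the start of the episode above 0.02 m).
It fails at once if the spare of the wrong length is lifted out ((horizontal distance between used_short_c and waste_pocket below 0.045 m and z of spare_long_c in the frame of locker_floor above 0.09 m) or (horizontal distance between used_long_c and waste_pocket below 0.045 m and z of spare_short_c in the frame of locker_floor above 0.09 m)).
It fails at once if the spare is let go more than 30 mm above the caddy's bay ((z of spare_long_c in the frame of empty_bay above 0.072 m and horizontal distance between spare_long_c and empty_bay below 0.08 m and contact force between the fingers and spare_long below 0.05 N) or (z of spare_short_c in the frame of empty_bay above 0.072 m and horizontal distance between spare_short_c and empty_bay below 0.08 m and contact force between the fingers and spare_short below 0.05 N)).
It fails at once if a bystander (bottle, jar, canister, lens barrel, box, spatula, beaker) is pushed more than 40 mm (distance of any of wash_bottle, jar, canister, lens_barrel, tip_box, spatula, beaker from where it was at the start of the episode above 0.04 m).
It fails at once if a standing bystander is knocked over (angle between any of wash_bottle, jar, canister, lens_barrel, beaker's own z axis and vertical above 0.6 rad).
It also fails if it takes over 58 s, if anything falls off the work surface, if the arm or the gripper's body presses on something with over 40 N, if the wrist force passes 120 N, or if a joint passes its speed limit or range.

## Working session

There is one attempt and no reset: what is moved stays moved. The work goes in short steps, Python scripts to look and compute and a tool call to move; the robot and the scene stay as the last step left them, time stands still between calls to the robot, and variables do not carry over. Pictures are saved under pics/ and viewed, and the job is handed in when it is done.

Besides the shell and the picture viewer there is one more tool, called after "Request:" as name(argument=value, ...), one argument or row to a line, values as JSON. send_rows: Moves the arm, as the interface text tells. Its arguments: {"type":"object","properties":{"increments":{"type":"array","items":{"type":"array","items":{"type":"number"}}},"squeeze":{"type":"number"}},"required":["increments"]}

```bash
ls; mkdir -p pics
python3 - <<'E'
from rig import manip
import cv2
print(manip.get_state())
for n in ["scene","side","wrist"]:
    c=manip.calibration(n); print(n,c)
    im=manip.get_image(n); cv2.imwrite(f"pics/{n}0.png",im[:,:,::-1])
E
```

```text
pics
{'clock': 0.0, 'qpos': array([ 1.16497932e+00,  2.76572620e-01,  1.50613600e+00,  7.48042653e-07,
        1.36068679e+00, -1.21025381e-01]), 'qd': array([ 0.00044843, -0.00146826,  0.00035881,  0.00093888, -0.00058693,
        0.0007181 ]), 'effort': array([-9.81213743e-04, -4.16782308e+01, -2.45804322e+01, -4.37184708e-04,
        1.11668551e-02,  1.93038971e-06]), 'position': array([0.16135972, 0.55134541, 0.23045132]), 'ee_rot': array([ 4.49105830e-04,  8.00298877e-01,  5.99600612e-01, -7.81529289e-04]), 'contact_force': array([0.7339247 , 0.20405407, 0.40390651]), 'moment': array([-0.0255463 ,  0.00689283, -0.01229118]), 'width': 0.08537442546249563}
scene {'fx': 412.930927371655, 'fy': 412.930927371655, 'cx': 252.56542317721284, 'cy': 190.65182574187813, 'camera_from_world': array([[ 0.72777704,  0.68575952, -0.00862901, -0.42791285],
       [-0.51062452,  0.55022484,  0.66069299,  0.21674764],
       [ 0.4578244 , -0.476431  ,  0.75060663, -1.58406334],
       [ 0.        ,  0.        ,  0.        ,  1.        ]])}
side {'fx': 425.1124913843397, 'fy': 425.1124913843397, 'cx': 251.92148057952204, 'cy': 191.56629753716624, 'camera_from_world': array([[ 0.79303468, -0.60887615,  0.01912646, -0.48523158],
       [ 0.31552703,  0.43741251,  0.84208847, -0.2834619 ],
       [-0.52109374, -0.66177045,  0.53900018, -1.00623886],
       [ 0.        ,  0.        ,  0.        ,  1.        ]])}
wrist {'fx': 293.5980297678425, 'fy': 293.5980297678425, 'cx': 252.3765721592727, 'cy': 186.36453754973192, 'camera_from_world': array([[ 0.28219806,  0.95935549, -0.00113803, -0.57513243],
       [-0.91428468,  0.2685806 , -0.30322927,  0.03798501],
       [-0.29059901,  0.08661119,  0.95291695, -0.38028944],
       [ 0.        ,  0.        ,  0.        ,  1.        ]])}
```

View pics/scene0.png

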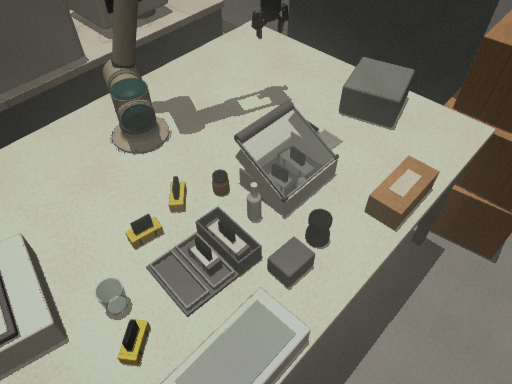

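View pics/side0.png

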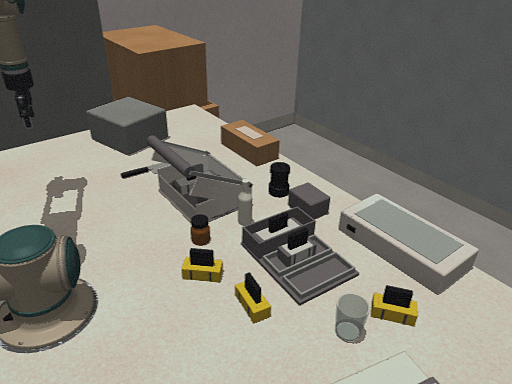

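View pics/wrist0.png

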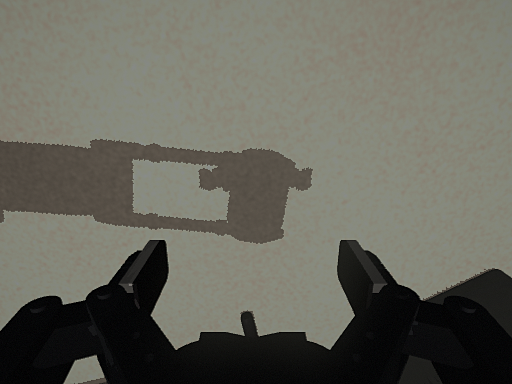

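The scene view shows the locker around (287,160), with its roller at the upper left. The caddy is around (205,255), with its empty bay at the near end (180,278), the middle bay at (205,255) and the waste pocket at (230,237). I'll zoom in.

Run:
```python
import cv2, numpy as np
s=cv2.imread("pics/scene0.png"); 
cv2.imwrite("pics/c1.png",cv2.resize(s[90:220,220:350],(780,600)[:1]*2 if 0 else (600,600),interpolation=cv2.INTER_CUBIC))
cv2.imwrite("pics/c2.png",cv2.resize(s[200:315,140:270],(780,600) if 0 else (678,600),interpolation=cv2.INTER_CUBIC))
d=cv2.imread("pics/side0.png")
cv2.imwrite("pics/c3.png",cv2.resize(d[120:310,140:370],(726,600),interpolation=cv2.INTER_CUBIC))
```

```text
(no output)
```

View pics/c1.png

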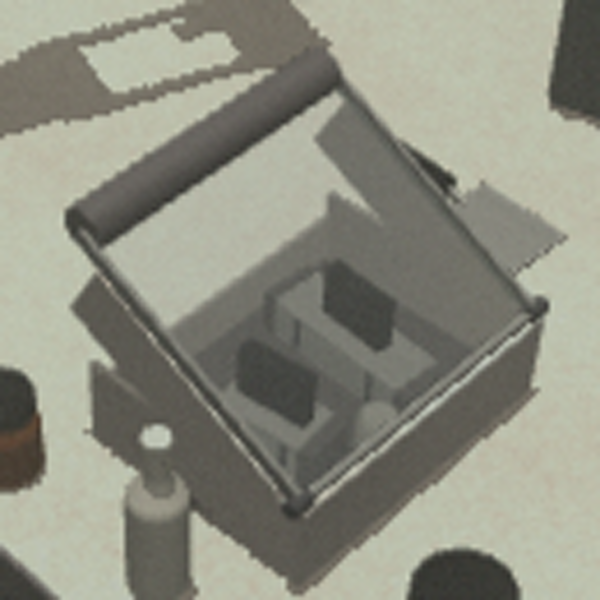

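View pics/c2.png

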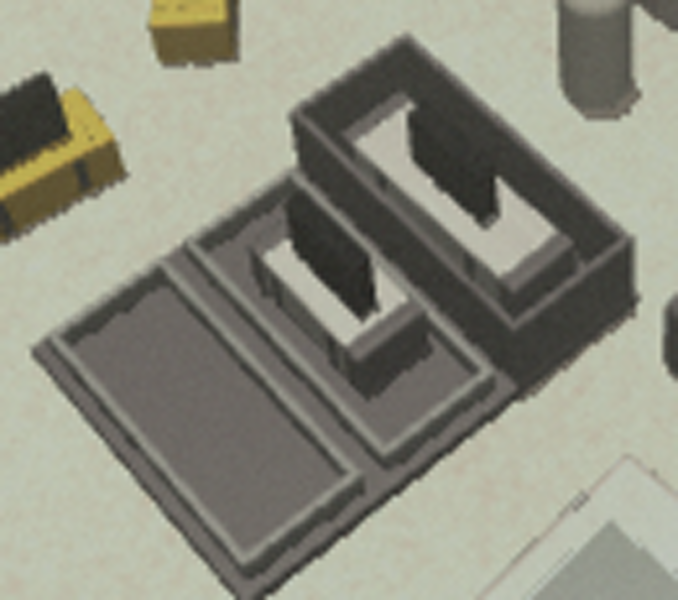

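View pics/c3.png

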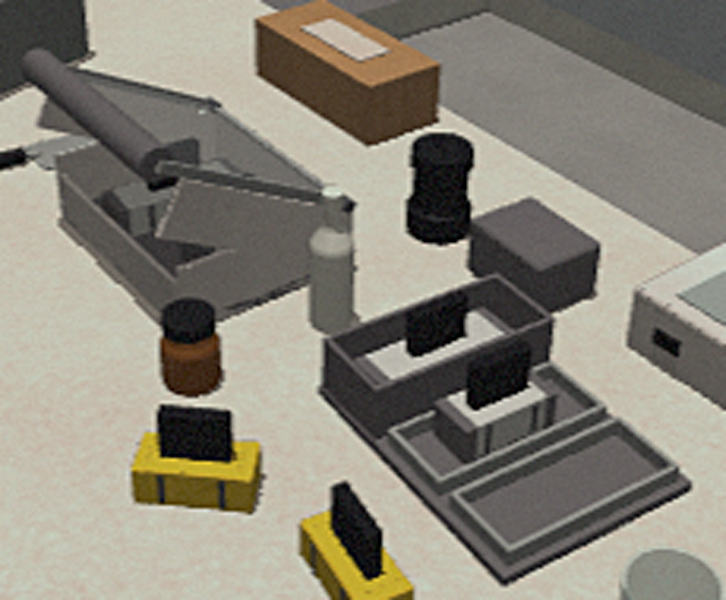

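```bash
cat > h.py <<'E'
import numpy as np
from rig import manip
def ray(cal,u,v):
    T=np.array(cal['camera_from_world']);R=T[:3,:3];t=T[:3,3]
    d=np.array([(u-cal['cx'])/cal['fx'],-(v-cal['cy'])/cal['fy'],-1.])
    return -R.T@t,R.T@d
def onz(cal,u,v,z):
    o,d=ray(cal,u,v); return o+d*(z-o[2])/d[2]
def proj(cal,p):
    T=np.array(cal['camera_from_world']);q=T[:3,:3]@np.array(p)+T[:3,3]
    return np.array([cal['cx']+cal['fx']*q[0]/-q[2],cal['cy']-cal['fy']*q[1]/-q[2]])
def tri(c1,p1,c2,p2):
    o1,d1=ray(c1,*p1);o2,d2=ray(c2,*p2)
    s=np.linalg.lstsq(np.c_[d1,-d2],o2-o1,rcond=None)[0]
    a=o1+d1*s[0];b=o2+d2*s[1];return (a+b)/2,np.linalg.norm(a-b)
E
python3 - <<'E'
from h import *
np.set_printoptions(precision=4,suppress=True)
S=manip.calibration('scene');D=manip.calibration('side')
c1=lambda x,y:(220+x*130/600,90+y*130/600)
c2=lambda x,y:(140+x*130/678,200+y*115/600)
c3=lambda x,y:(140+x*230/726,120+y*190/600)
def P(n,px,z,c=S): print(n,onz(c,*px,z))
P('hingeR',c1(295,505),.08);P('hingeL',c1(540,308),.08)
P('hingeR s',c3(350,205),.08,D);P('hingeL s',c3(217,103),.08,D)
P('rollR',c1(85,222),.19);P('rollL',c1(325,70),.19)
P('rollR s',c3(155,162),.19,D);P('rollL s',c3(33,65),.19,D)
for n,p in dict(top=(165,262),left=(50,340),right=(362,480),bot=(245,562)).items(): P('bay '+n,c2(*p),.026)
for n,p in dict(top=(388,427),left=(457,500),right=(678,468),bot=(507,553)).items(): P('bay s '+n,c3(*p),.026,D)
print('waste bar')
P('a',c2(405,95),.048);P('b',c2(575,240),.048);P('c',c2(510,285),.048)
P('fin1',c2(410,112),.094);P('fin2',c2(495,182),.094)
print('mid bar');P('a',c2(262,255),.048);P('b',c2(352,352),.048);P('c',c2(420,300),.048)
P('fin1',c2(295,195),.094);P('fin2',c2(372,265),.094)
for n,p in dict(a=(293,113),b=(408,37),c=(632,240),d=(513,325)).items(): P('waste wall '+n,c2(*p),.065)
print('locker spares')
for n,p in dict(Ra=(325,263),Rb=(395,300),La=(245,342),Lb=(318,378)).items(): P(n,c1(*p),.096)
for n,p in dict(Rnear=(270,295),Rfar=(405,372),Rfar2=(440,350),Lfar=(297,440),Lfar2=(335,410)).items(): P(n,c1(*p),.05)
E
```

```text
hingeR [0.6548 0.0692 0.08  ]
hingeL [0.6636 0.3316 0.08  ]
hingeR s [0.6578 0.0678 0.08  ]
hingeL s [0.6689 0.3323 0.08  ]
rollR [0.4468 0.0884 0.19  ]
rollL [0.4585 0.3251 0.19  ]
rollR s [0.4512 0.0872 0.19  ]
rollL s [0.4513 0.3286 0.19  ]
bay top [ 0.5133 -0.2644  0.026 ]
bay left [ 0.5065 -0.3391  0.026 ]
bay right [ 0.6921 -0.28    0.026 ]
bay bot [ 0.6822 -0.351   0.026 ]
bay s top [ 0.5185 -0.1697  0.026 ]
bay s left [ 0.508  -0.2712  0.026 ]
bay s right [ 0.6808 -0.3522  0.026 ]
bay s bot [ 0.5011 -0.3372  0.026 ]
waste bar
a [ 0.5397 -0.1025  0.048 ]
b [ 0.6812 -0.108   0.048 ]
c [ 0.6754 -0.153   0.048 ]
fin1 [ 0.5784 -0.1309  0.094 ]
fin2 [ 0.6459 -0.1322  0.094 ]
mid bar
a [ 0.5624 -0.232   0.048 ]
b [ 0.6434 -0.2396  0.048 ]
c [ 0.6466 -0.1928  0.048 ]
fin1 [ 0.5736 -0.2111  0.094 ]
fin2 [ 0.6361 -0.2131  0.094 ]
waste wall a [ 0.5128 -0.1629  0.065 ]
waste wall b [ 0.5204 -0.0801  0.065 ]
waste wall c [ 0.7117 -0.0951  0.065 ]
waste wall d [ 0.7019 -0.1768  0.065 ]
locker spares
Ra [0.5294 0.2489 0.096 ]
Rb [0.591 0.253 0.096]
La [0.5404 0.1484 0.096 ]
Lb [0.6004 0.1563 0.096 ]
Rnear [0.4917 0.234  0.05  ]
Rfar [0.6161 0.2394 0.05  ]
Rfar2 [0.6209 0.2744 0.05  ]
Lfar [0.6018 0.1358 0.05  ]
Lfar2 [0.603  0.1761 0.05  ]
```

```bash
python3 - <<'E'
from h import *
from scipy.spatial.transform import Rotation as Ro
np.set_printoptions(precision=4,suppress=True)
c=manip.calibration('wrist');T=c['camera_from_world'];s=manip.get_state()
o=-T[:3,:3].T@T[:3,3]
w,x,y,z=s['ee_rot'];R=Ro.from_quat([x,y,z,w]).as_matrix()
print(o,'cam in tool',R.T@(o-s['position']),'look',R.T@(-T[2,:3]));print(R)
s0=manip.calibration('scene')['camera_from_world'];print('scene cam',-s0[:3,:3].T@s0[:3,3])
E
python3 - <<'E'
import cv2
s=cv2.imread("pics/scene0.png"); cv2.imwrite("pics/c4.png",cv2.resize(s[0:100,200:330],(780,600)))
d=cv2.imread("pics/side0.png"); cv2.imwrite("pics/c5.png",cv2.resize(d[0:140,0:100],(428,600)))
E
```

```text
[0.0865 0.5745 0.3734] cam in tool [ 0.0009 -0.0784 -0.1427] look [0.0002 0.3034 0.9529]
[[ 0.281   0.9597 -0.0006]
 [ 0.9597 -0.281  -0.0014]
 [-0.0015 -0.0002 -1.    ]]
scene cam [ 1.1473 -0.5805  1.0421]
```

View pics/c4.png

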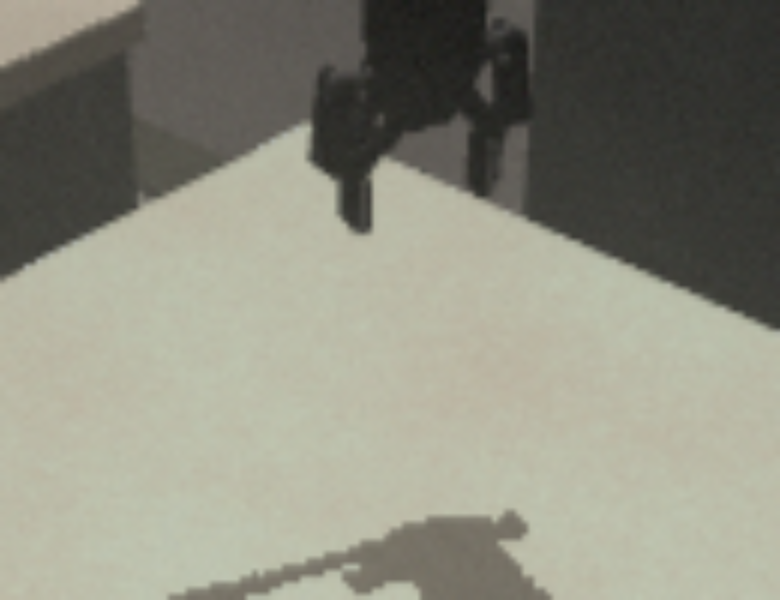

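View pics/c5.png

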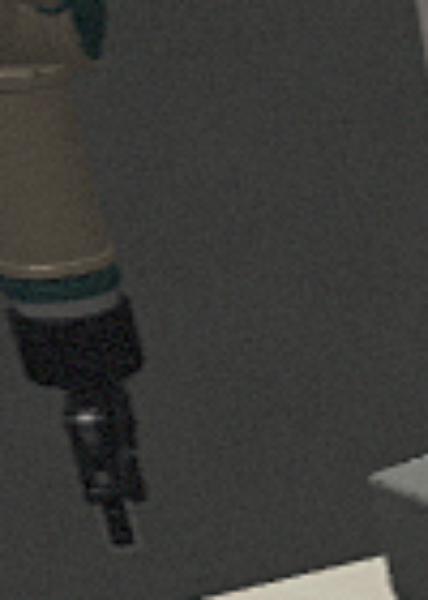

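Request:
send_rows(
  increments=[
    [1, 0, 0, 0, -0.16],
    [1, 0, 0, 0, -0.16],
    [1, -0.051, 0.029, 0, 0],
    [1, -0.051, 0.029, 0, 0],
    [1, -0.051, 0.029, 0, 0],
    [1, -0.051, 0.029, 0, 0],
    [1, -0.051, 0.029, 0, 0],
    [1, -0.051, 0.029, 0, 0],
  ],
  squeeze=60,
)

```text
clock: 1.15
position: [0.3468, 0.2505, 0.2313]
ee_rot: [0.0, 0.694, 0.72, 0.0]
contact_force: [1.0, 1.4, -0.7]
width: 0.0854
```

```bash
cat > st.py <<'E'
from h import *
import cv2,sys
from scipy.spatial.transform import Rotation as Ro
np.set_printoptions(precision=4,suppress=True)
s=manip.get_state();w,x,y,z=s['ee_rot'];R=Ro.from_quat([x,y,z,w]).as_matrix()
print(s['clock'],s['position'],'a',np.degrees(np.arctan2(R[1,0],R[0,0])),'F',s['contact_force'],'w',s['width'],'q',s['qpos'])
for n in sys.argv[2:]:
    cv2.imwrite(f"pics/{n}{sys.argv[1]}.png",manip.get_image(n)[:,:,::-1])
E
python3 st.py 1 scene wrist
```

```text
1.15 [0.3468 0.2505 0.2313] a 92.0408586551816 F [ 1.0435  1.4458 -0.6522] w 0.085447340196356 q [ 0.4626  0.0508  1.7884 -0.      1.3019 -1.1438]
```

View pics/wrist1.png

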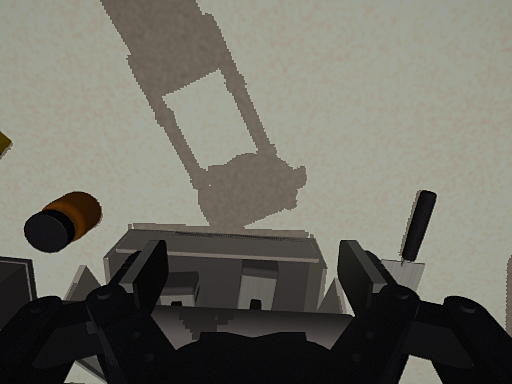

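View pics/scene1.png

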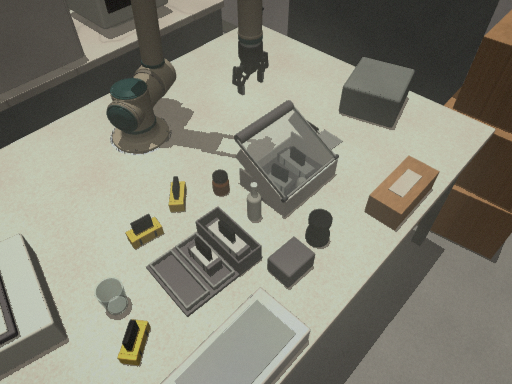

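The wrist view shows the long spare nearly centred, at about column 260. The short one is at the left, around column 185, and the jar is farther left.

Request:
send_rows(
  increments=[
    [1, 0, 0, 0.046, 0],
    [1, 0, 0, 0.046, 0],
    [1, 0, 0, 0.044, 0],
    [1, -0.001, 0.022, 0, 0],
    [1, -0.001, 0.022, 0, 0],
    [1, 0, 0.01, 0, 0],
  ],
)

```text
clock: 2.0
position: [0.4048, 0.2533, 0.0974]
ee_rot: [0.001, 0.695, 0.719, 0.003]
contact_force: [-0.2, 0.2, -0.0]
width: 0.0853
```

```bash
python3 st.py 2 scene side; python3 -c "
import cv2
s=cv2.imread('pics/scene2.png');d=cv2.imread('pics/side2.png')
a=cv2.resize(s[20:220,190:360],(390,459));b=cv2.resize(d[0:240,80:280],(383,459))
cv2.imwrite('pics/m2.png',cv2.hconcat([a,b]))"
```

```text
2.0 [0.4048 0.2533 0.0974] a 91.96704560593912 F [-0.2024  0.1982 -0.0415] w 0.08531352641544664 q [ 0.4133  0.2481  1.9154  0.      0.972  -1.1918]
```

View pics/m2.png

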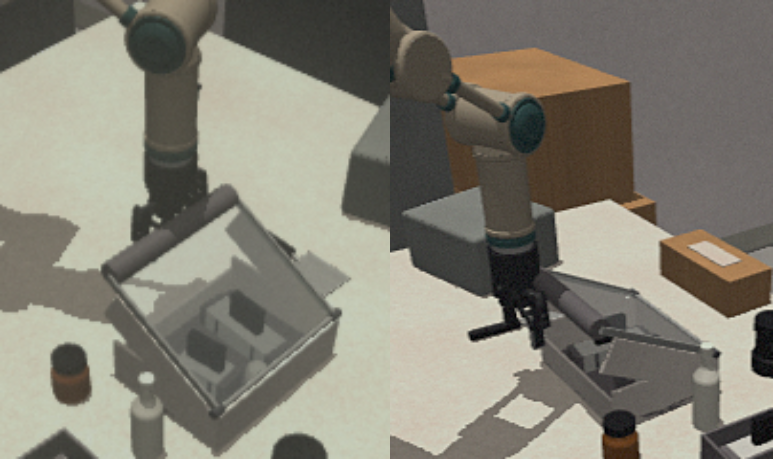

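Request:
send_rows(
  increments=[
    [1, 0, 0.012, -0.008, 0],
    [1, -0.001, 0.014, -0.018, 0],
    [1, -0.001, 0.014, -0.016, 0],
    [1, 0, 0.015, -0.014, 0],
    [1, -0.001, 0.015, -0.014, 0],
  ],
)

```text
clock: 2.72
position: [0.4691, 0.2513, 0.1664]
ee_rot: [-0.001, 0.695, 0.719, -0.001]
contact_force: [-3.2, 0.7, 0.3]
width: 0.0859
```

```bash
python3 st.py 3 scene side
cat > mk.py <<'E'
import cv2,sys
n=sys.argv[1]
s=cv2.imread(f'pics/scene{n}.png');d=cv2.imread(f'pics/side{n}.png')
a=cv2.resize(s[20:220,190:360],(390,459));b=cv2.resize(d[0:240,80:280],(383,459))
cv2.imwrite(f'pics/m{n}.png',cv2.hconcat([a,b]))
E
python3 mk.py 3
```

```text
2.725 [0.4691 0.2513 0.1664] a 92.02437522455895 F [-3.2075  0.7374  0.29  ] w 0.08587900829629888 q [ 0.3605  0.2589  1.6982  0.0008  1.187  -1.2459]
```

View pics/m3.png

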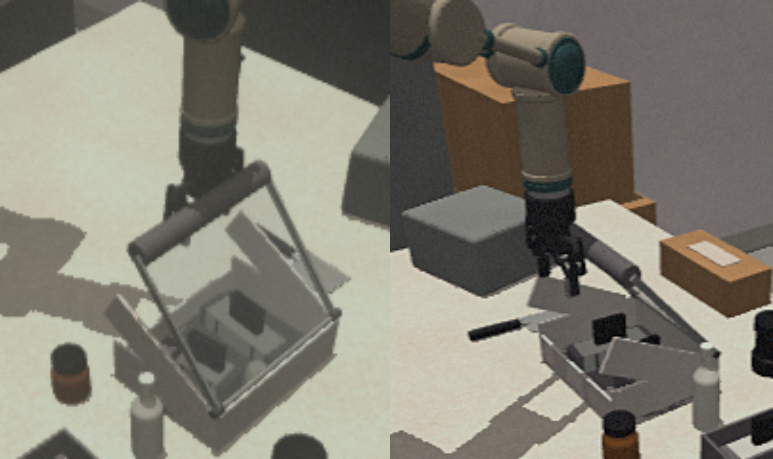

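Request:
send_rows(
  increments=[
    [1, 0, 0.018, -0.012, 0],
    [1, -0.001, 0.018, -0.011, 0],
    [1, -0.001, 0.018, -0.009, 0],
    [1, 0, 0.018, -0.007, 0],
    [1, -0.001, 0.018, -0.006, 0],
    [1, -0.001, 0.018, -0.004, 0],
  ],
)

```text
clock: 3.58
position: [0.5778, 0.2512, 0.2144]
ee_rot: [-0.0, 0.694, 0.72, -0.001]
contact_force: [-1.7, -0.1, -0.3]
width: 0.0853
```

```bash
python3 st.py 4 scene side wrist; python3 mk.py 4
```

```text
3.575 [0.5778 0.2512 0.2144] a 92.02994756651397 F [-1.6867 -0.1448 -0.2944] w 0.08525521544640217 q [ 0.2997  0.3687  1.4082  0.0002  1.3661 -1.3066]
```

View pics/m4.png

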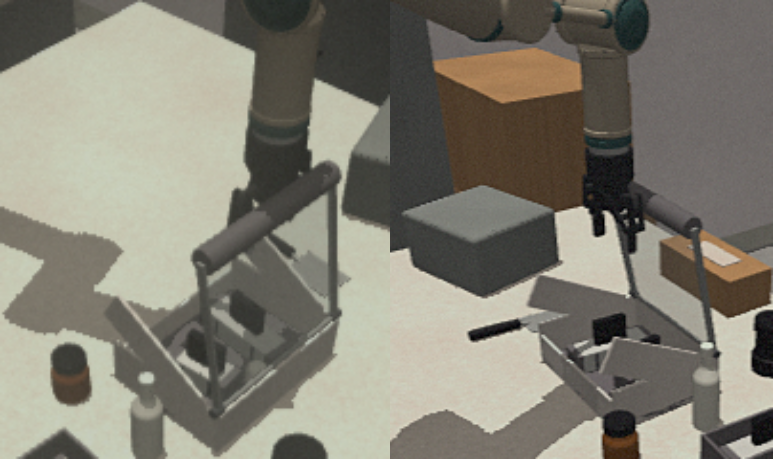

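View pics/wrist4.png

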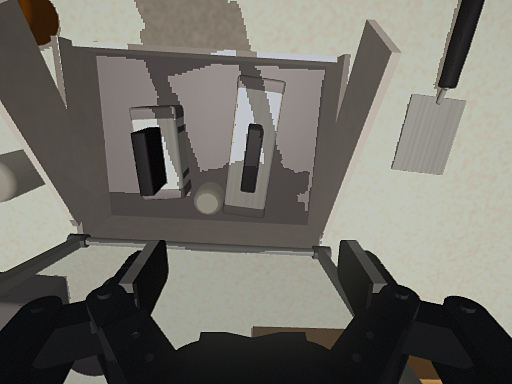

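The wrist view shows the long spare's fin spanning (250,125) to (249,190), the short spare at (160,150), and the canister at (208,198) between them.

```bash
python3 - <<'E'
from h import *
import cv2
np.set_printoptions(precision=4,suppress=True)
W=manip.calibration('wrist')
im=cv2.imread('pics/wrist4.png');g=im.max(2)
m=np.zeros(g.shape,np.uint8);m[110:205,225:280]=(g[110:205,225:280]<55)*255
k=cv2.findContours(m,cv2.RETR_EXTERNAL,cv2.CHAIN_APPROX_NONE)[0];c=max(k,key=cv2.contourArea)
print(cv2.contourArea(c),cv2.boundingRect(c),cv2.minAreaRect(c))
for v in cv2.boxPoints(cv2.minAreaRect(c)): print(v,onz(W,*v,.096))
for n,p,z in [('can',(208,198),.042),('long near',(262,77),.05),('long far',(245,212),.05),('hingeL',(322,252),.08),('hingeR',(84,239),.08),('floorTL',(97,55),.055),('floorTR',(325,68),.05)]: print(n,onz(W,*p,z))
S=manip.calibration('scene')
for n,p,z in [('jar',(220,175),.075),('bottle',(254,186),.15)]: print(n,onz(S,*p,z))
E
python3 -c "
import cv2
s=cv2.imread('pics/wrist4.png');cv2.imwrite('pics/c6.png',cv2.resize(s[70:220,120:300],(720,600),interpolation=cv2.INTER_CUBIC))"
```

```text
915.0 (241, 124, 22, 69) ((251.7772979736328, 157.67030334472656), (15.066661834716797, 68.39472198486328), 7.594643592834473)
[239.7904 190.5721] [0.5874 0.2409 0.096 ]
[248.8297 122.7773] [0.5248 0.2475 0.096 ]
[263.7642 124.7686] [0.5261 0.2606 0.096 ]
[254.7249 192.5633] [0.5889 0.2549 0.096 ]
can [0.6156 0.203  0.042 ]
long near [0.4847 0.2587 0.05  ]
long far [0.628  0.2457 0.05  ]
hingeL [0.6587 0.3292 0.08  ]
hingeR [0.6517 0.0782 0.08  ]
floorTL [0.4707 0.102  0.055 ]
floorTR [0.4744 0.3195 0.05  ]
jar [0.4341 0.0108 0.075 ]
bottle [0.5939 0.0017 0.15  ]
```

View pics/c6.png

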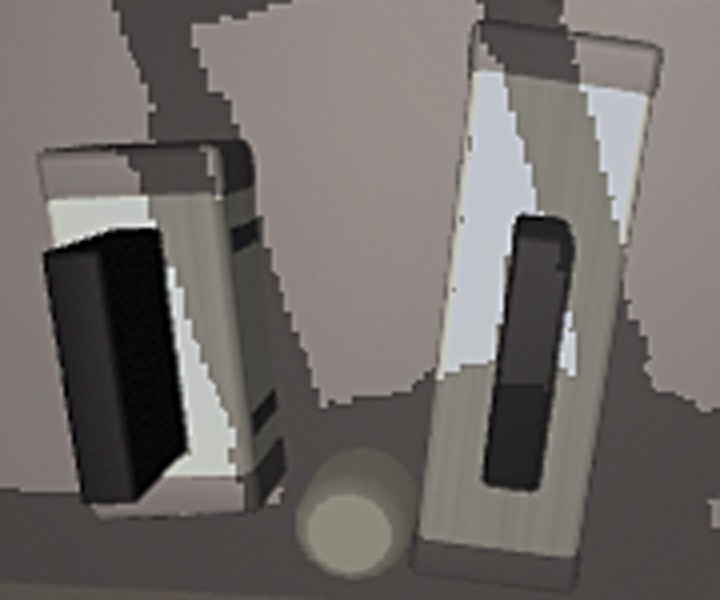

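Request:
send_rows(
  increments=[
    [1, 0, 0, 0, 0.13],
    [1, 0, 0, 0.02, 0],
    [1, 0, 0, 0.025, 0],
    [1, 0, 0, 0.025, 0],
    [1, 0, 0, 0.025, 0],
  ],
)

```text
clock: 4.35
position: [0.5767, 0.2515, 0.1186]
ee_rot: [-0.0, 0.74, 0.673, -0.0]
contact_force: [-0.6, -0.3, 0.2]
width: 0.0856
```

```bash
python3 st.py 5 scene side wrist; python3 mk.py 5
```

```text
4.35 [0.5767 0.2515 0.1186] a 84.59908671160863 F [-0.6375 -0.3171  0.234 ] w 0.0856230737630648 q [ 0.3005  0.4338  1.552   0.0005  1.1567 -1.1762]
```

View pics/m5.png

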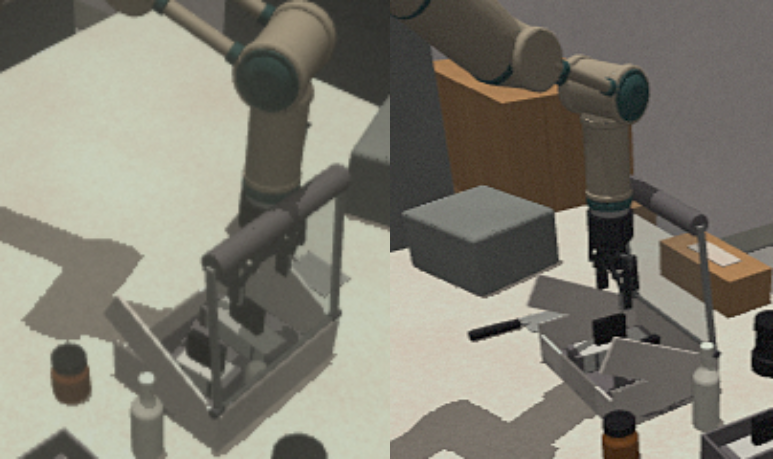

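View pics/wrist5.png

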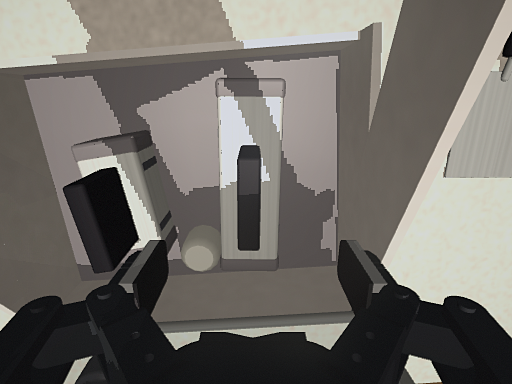

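Request:
send_rows(
  increments=[
    [1, -0.001, -0.01, 0, 0],
    [1, -0.001, -0.009, 0, 0],
    [1, 0, 0, 0.02, 0],
    [1, 0, 0, 0.02, 0],
    [1, 0, 0, 0.018, 0],
    [1, 0, 0, 0, 0],
  ],
)

```text
clock: 5.25
position: [0.5579, 0.2509, 0.0609]
ee_rot: [-0.0, 0.74, 0.673, -0.001]
contact_force: [-0.1, -0.5, -0.8]
width: 0.085
```

```bash
python3 st.py 6 scene side wrist; python3 mk.py 6
```

```text
5.25 [0.5579 0.2509 0.0609] a 84.58483428048467 F [-0.1175 -0.4872 -0.7547] w 0.08504413991701637 q [ 0.3089  0.4662  1.6616 -0.0001  1.016  -1.1673]
```

View pics/m6.png

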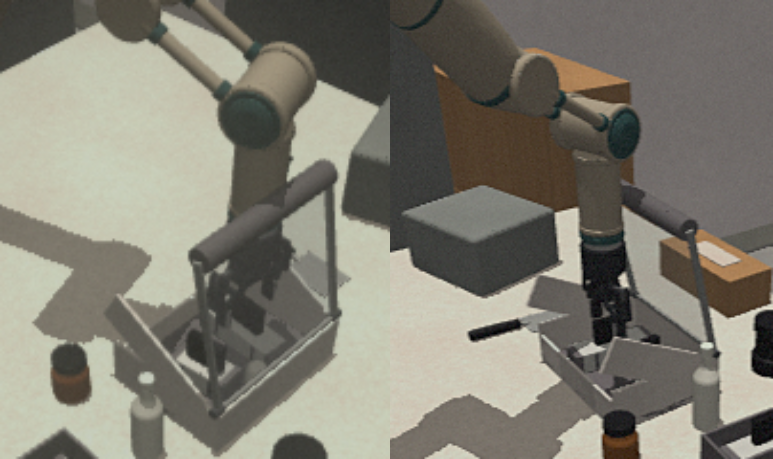

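View pics/wrist6.png

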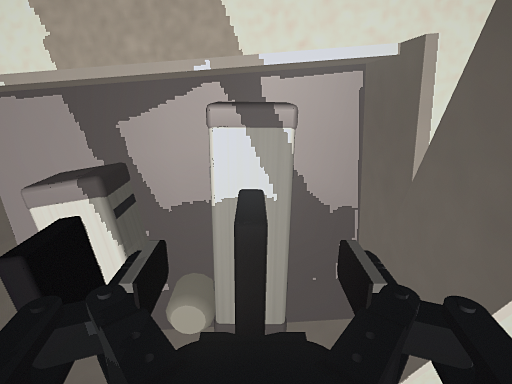

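The flap is leaning on the wrist and the fin is centred between the open fingers (column 250). I'll close on it now.

Request:
send_rows(
  increments=[
    [0, 0, 0, 0, 0],
    [0, 0, 0, 0, 0],
    [0, 0, 0, 0, 0],
    [0, 0, 0, 0, 0],
    [0, 0, 0, 0, 0],
    [0, 0, 0, 0, 0],
  ],
  squeeze=70,
)

```text
clock: 6.15
position: [0.5593, 0.2512, 0.0613]
ee_rot: [0.0, 0.74, 0.673, 0.0]
contact_force: [0.0, -1.7, 0.4]
width: 0.0131
```

```bash
python3 st.py 7 wrist
```

```text
6.15 [0.5593 0.2512 0.0613] a 84.57510165671941 F [ 0.0455 -1.6647  0.3733] w 0.013116175934530558 q [ 0.3087  0.4665  1.6597 -0.0001  1.0153 -1.1674]
```

View pics/wrist7.png

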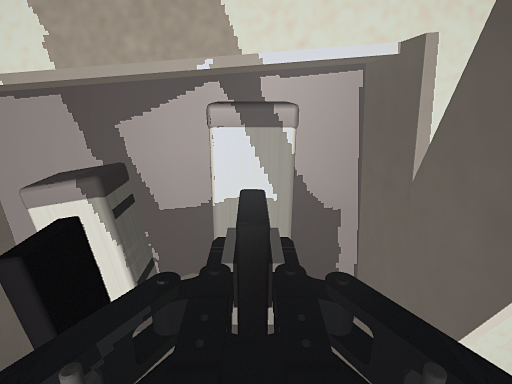

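Request:
send_rows(
  increments=[
    [0, 0, 0, -0.012, 0],
    [0, 0, 0, -0.016, 0],
    [0, 0, 0, -0.016, 0],
    [0, 0, 0, -0.018, 0],
    [0, 0, 0, 0, 0],
    [0, 0, 0, 0, 0],
  ],
)

```text
clock: 6.95
position: [0.5591, 0.2513, 0.1234]
ee_rot: [-0.0, 0.74, 0.673, 0.0]
contact_force: [-1.1, 0.2, -2.4]
width: 0.0131
```

```bash
python3 st.py 8 scene side wrist; python3 mk.py 8
```

```text
6.95 [0.5591 0.2513 0.1234] a 84.57424621490398 F [-1.0506  0.1698 -2.4084] w 0.013140455281718501 q [ 0.3087  0.4069  1.5846  0.0004  1.1498 -1.1675]
```

View pics/m8.png

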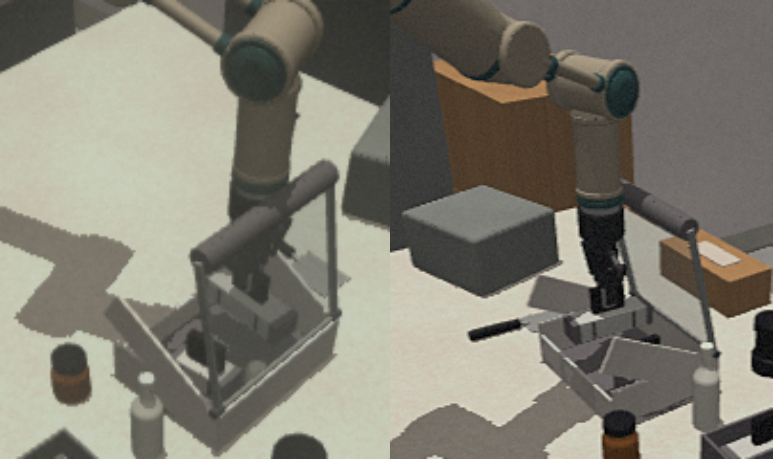

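View pics/wrist8.png

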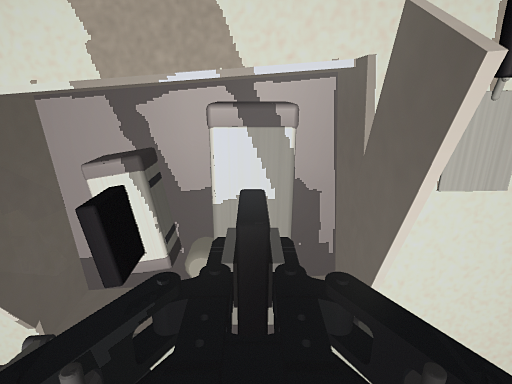

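Request:
send_rows(
  increments=[
    [0, -0.001, -0.015, 0, 0],
    [0, -0.001, -0.02, 0, 0],
    [0, -0.001, -0.02, 0, 0],
    [0, -0.002, -0.02, 0, 0],
    [0, -0.001, -0.02, 0, 0],
    [0, -0.001, -0.02, 0, 0],
  ],
)

```text
clock: 7.85
position: [0.4422, 0.2548, 0.1231]
ee_rot: [-0.0, 0.74, 0.673, -0.001]
contact_force: [-1.0, -0.5, -2.1]
width: 0.0129
```

```bash
python3 st.py 9 scene side; python3 mk.py 9
```

```text
7.85 [0.4422 0.2548 0.1231] a 84.56208163794022 F [-1.0128 -0.4958 -2.0844] w 0.012900593128772314 q [ 0.3863  0.2679  1.8076  0.0001  1.0674 -1.0896]
```

View pics/m9.png

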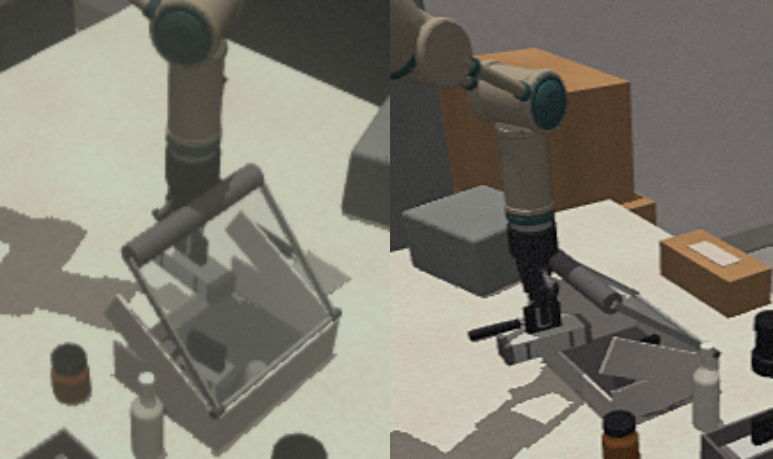

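Request:
send_rows(
  increments=[
    [0, -0.001, -0.015, 0, 0],
    [0, -0.001, -0.018, 0, 0],
    [0, -0.001, -0.018, 0, 0],
    [0, -0.001, -0.018, 0, 0],
    [0, -0.001, -0.018, 0, 0],
    [0, -0.001, -0.018, 0, 0],
    [0, -0.001, -0.018, 0, 0],
    [0, 0, 0, 0, 0],
  ],
)

```text
clock: 8.95
position: [0.3193, 0.2595, 0.1232]
ee_rot: [-0.0, 0.739, 0.673, -0.0]
contact_force: [0.3, -0.1, -2.9]
width: 0.0131
```

```bash
python3 st.py 10 scene side; python3 mk.py 10
```

```text
8.95 [0.3193 0.2595 0.1232] a 84.64402890932517 F [ 0.3225 -0.116  -2.9172] w 0.01314019241898882 q [ 0.513   0.1276  1.9994  0.0001  1.0155 -0.9644]
```

View pics/m10.png

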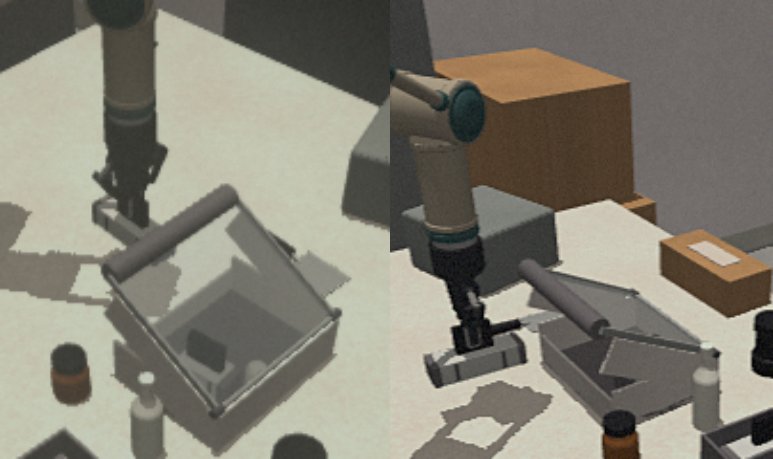

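Request:
send_rows(
  increments=[
    [0, 0, 0, -0.03, 0],
    [0, 0, 0, -0.045, 0],
    [0, 0, 0, -0.045, 0],
    [0, 0, 0, -0.04, 0],
    [0, -0.03, 0.019, 0, 0],
    [0, -0.039, 0.024, 0, 0],
    [0, -0.039, 0.024, 0, 0],
    [0, -0.039, 0.024, 0, 0],
  ],
)

```text
clock: 10.05
position: [0.3992, 0.1032, 0.2835]
ee_rot: [0.0, 0.74, 0.673, 0.001]
contact_force: [1.1, 0.1, -2.9]
width: 0.0132
```

Request:
send_rows(
  increments=[
    [0, -0.039, 0.024, 0, 0],
    [0, -0.039, 0.024, 0, 0],
    [0, -0.039, 0.024, 0, 0],
    [0, -0.039, 0.024, 0, 0],
    [0, -0.039, 0.024, 0, 0],
    [0, -0.039, 0.024, 0, 0],
    [0, -0.039, 0.024, 0, 0],
    [0, -0.039, 0.024, 0, 0],
  ],
)

```text
clock: 11.05
position: [0.5605, -0.2264, 0.2829]
ee_rot: [0.0, 0.74, 0.672, 0.0]
contact_force: [0.2, 0.7, -2.8]
width: 0.0133
```

```bash
python3 st.py 11 wrist
```

```text
11.05 [ 0.5605 -0.2264  0.2829] a 84.51207568624677 F [ 0.2496  0.7423 -2.8389] w 0.013273942647246231 q [-0.499   0.2979  1.347   0.      1.4963 -1.974 ]
```

View pics/wrist11.png

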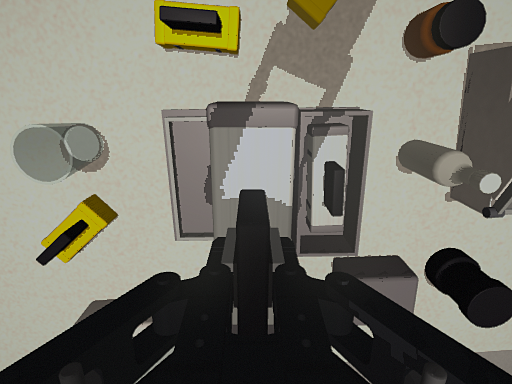

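Request:
send_rows(
  increments=[
    [0, -0.026, 0.016, 0, -0.02],
    [0, -0.026, 0.016, 0, 0],
    [0, -0.026, 0.015, 0, 0],
    [0, 0, 0, 0.03, 0],
    [0, 0, 0, 0.045, 0],
    [0, 0, 0, 0.045, 0],
    [0, 0, 0, 0.03, 0],
    [0, 0, 0, 0, 0],
  ],
)

```text
clock: 12.1
position: [0.5982, -0.305, 0.1297]
ee_rot: [-0.003, 0.733, 0.68, -0.001]
contact_force: [-0.2, 0.1, -2.8]
width: 0.0131
```

```bash
python3 st.py 12 wrist scene side; python3 -c "
import cv2
s=cv2.imread('pics/scene12.png');d=cv2.imread('pics/side12.png')
a=cv2.resize(s[180:320,130:270],(400,400),interpolation=2);b=cv2.resize(d[170:310,230:370],(400,400),interpolation=2)
cv2.imwrite('pics/m12.png',cv2.hconcat([a,b]))"
```

```text
12.1 [ 0.5982 -0.305   0.1297] a 85.68454389079726 F [-0.2461  0.1018 -2.797 ] w 0.013094283499653364 q [-0.5749  0.4867  1.4289 -0.0001  1.233  -2.0704]
```

View pics/m12.png

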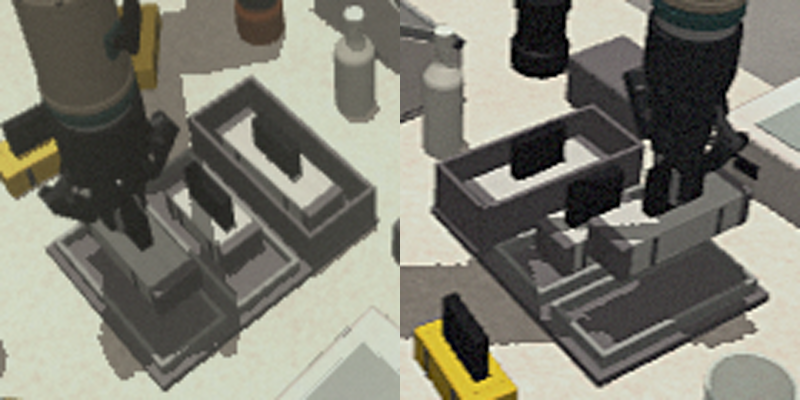

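View pics/wrist12.png

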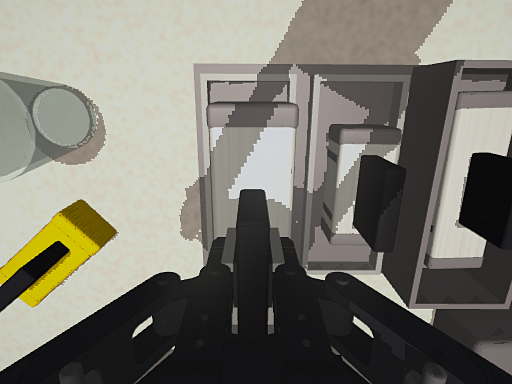

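Run:
```python
import cv2
s=cv2.imread('pics/wrist12.png');cv2.imwrite('pics/c12.png',cv2.resize(s[50:200,170:320],(600,600),interpolation=2))
```

```text
(no output)
```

View pics/c12.png

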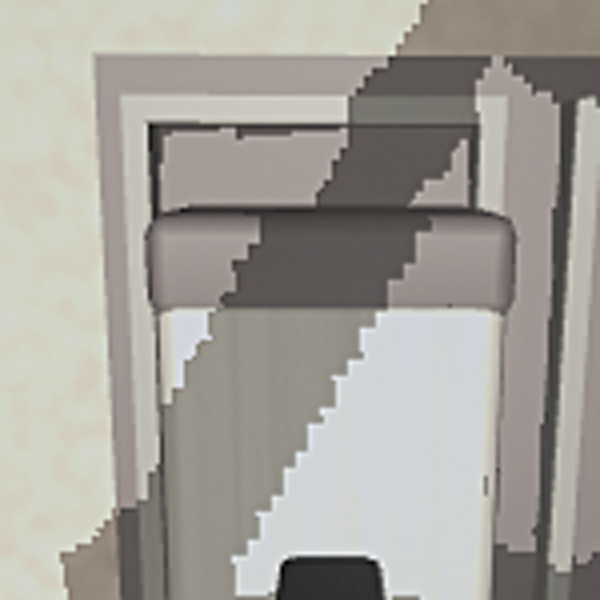

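Run:
```python
from h import *
np.set_printoptions(precision=4,suppress=True)
W=manip.calibration('wrist');f=lambda x,y:(170+x/4,50+y/4)
pts={}
for n,p in dict(oL=(120,95),oR=(508,95),iL=(148,124),iR=(480,124),lwall=(137,470)).items():
    pts[n]=onz(W,*f(*p),.026);print(n,pts[n])
for n,p in dict(barTL=(150,225),barTR=(514,225)).items(): print(n,onz(W,*f(*p),.119-.003))
o=(pts['oL']+pts['oR'])/2;i=(pts['iL']+pts['iR'])/2
y=pts['oR']-pts['oL'];print('width',np.linalg.norm(y));y/=np.linalg.norm(y)
x=np.array([y[1],-y[0],0]);print('yaw',np.arctan2(x[1],x[0]))
for b in (-.077,np.arctan2(x[1],x[0])):
    xx=np.array([np.cos(b),np.sin(b),0]);print('centre',o+.091*xx,i+.086*xx)
```

```text
oL [ 0.5058 -0.3405  0.026 ]
oR [ 0.5118 -0.263   0.026 ]
iL [ 0.5117 -0.3356  0.026 ]
iR [ 0.5168 -0.2688  0.026 ]
lwall [ 0.5828 -0.3468  0.026 ]
barTL [ 0.5283 -0.3239  0.116 ]
barTR [ 0.5319 -0.2757  0.116 ]
width 0.07764624101421819
yaw -0.07639296404132004
centre [ 0.5995 -0.3088  0.026 ] [ 0.6    -0.3088  0.026 ]
centre [ 0.5995 -0.3087  0.026 ] [ 0.6    -0.3088  0.026 ]
```

Request:
send_rows(
  increments=[
    [0, -0.004, 0, 0, 0],
    [0, 0, 0, 0.015, 0],
    [0, 0, 0, 0.02, 0],
    [0, 0, 0, 0.016, 0],
    [0, 0, 0, 0, 0],
    [0, 0, 0, 0, 0],
  ],
)

```text
clock: 13.0
position: [0.5999, -0.3098, 0.0826]
ee_rot: [0.0, 0.733, 0.68, 0.0]
contact_force: [0.5, 0.3, -1.7]
width: 0.0131
```

```bash
python3 st.py 13 wrist scene side; python3 -c "
import cv2
s=cv2.imread('pics/scene13.png');d=cv2.imread('pics/side13.png')
a=cv2.resize(s[180:320,130:270],(400,400),interpolation=2);b=cv2.resize(d[170:310,230:370],(400,400),interpolation=2)
cv2.imwrite('pics/m13.png',cv2.hconcat([a,b]))"
```

```text
13.0 [ 0.5999 -0.3098  0.0826] a 85.71188077460009 F [ 0.5185  0.2603 -1.7131] w 0.013076789696502533 q [-0.5797  0.5261  1.4854  0.0001  1.1292 -2.0757]
```

View pics/m13.png

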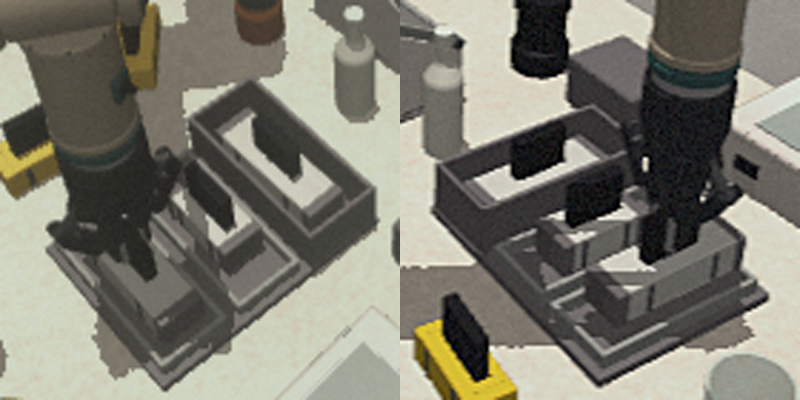

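View pics/wrist13.png

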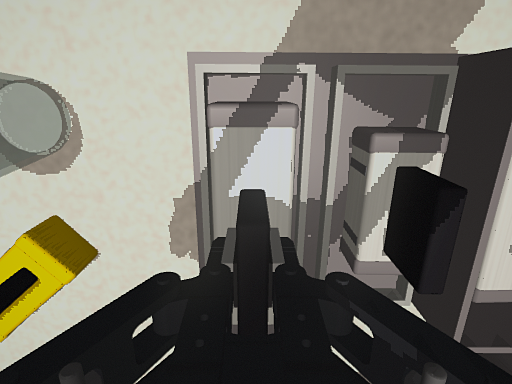

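Request:
send_rows(
  increments=[
    [0, 0.002, 0, 0, 0],
    [0, 0, 0, 0.008, 0],
    [0, 0, 0, 0.008, 0],
    [0, 0, 0, 0.006, 0],
    [0, 0, 0, 0.001, 0],
    [0, 0, 0, 0, 0],
  ],
)

```text
clock: 13.9
position: [0.5993, -0.3075, 0.0593]
ee_rot: [-0.0, 0.733, 0.68, -0.0]
contact_force: [-1.2, -0.6, -0.4]
width: 0.0132
```

```bash
python3 st.py 14 wrist side; python3 -c "
import cv2
d=cv2.imread('pics/side14.png');w=cv2.imread('pics/wrist14.png')
b=cv2.resize(d[170:310,230:370],(400,400),interpolation=2)
cv2.imwrite('pics/m14.png',cv2.hconcat([cv2.resize(w[40:240,150:350],(400,400)),b]))"
```

```text
13.9 [ 0.5993 -0.3075  0.0593] a 85.7164885402375 F [-1.1906 -0.5698 -0.4041] w 0.013240508388424988 q [-0.5772  0.5458  1.514  -0.0001  1.0823 -2.0732]
```

View pics/m14.png

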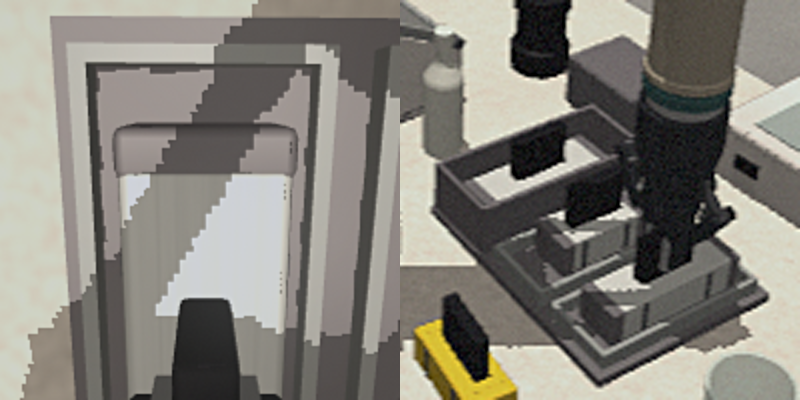

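The spare sits between the walls and the wrist force has dropped from -2.8 to -0.4 N, so it's resting on the floor. I'll release it and rise.

Request:
send_rows(
  increments=[
    [0.4, 0, 0, 0, 0],
    [0.7, 0, 0, 0, 0],
    [0.7, 0, 0, 0, 0],
    [0.7, 0, 0, 0, 0],
    [0.7, 0, 0, -0.01, 0],
    [0.7, 0, 0, -0.03, 0],
    [0.7, 0, 0, -0.045, 0],
    [0.7, 0, 0, -0.045, 0],
  ],
)

```text
clock: 15.0
position: [0.5997, -0.3075, 0.1912]
ee_rot: [0.0, 0.733, 0.68, 0.0]
contact_force: [1.0, -1.1, 1.0]
width: 0.0596
```

Request:
send_rows(
  increments=[
    [0.7, 0, 0, -0.045, 0],
    [0.7, 0, -0.04, -0.03, 0],
    [0.7, 0, -0.04, 0, 0],
    [0.7, 0, -0.04, 0, 0],
    [0.7, 0, 0, 0, 0],
    [0.7, 0, 0, 0, 0],
  ],
)

```text
clock: 15.75
position: [0.4806, -0.2989, 0.2651]
ee_rot: [0.001, 0.733, 0.68, 0.0]
contact_force: [-0.1, 0.5, 0.4]
width: 0.0599
```

```bash
python3 st.py 15 wrist side scene
```

```text
15.75 [ 0.4806 -0.2989  0.2651] a 85.698011156085 F [-0.0665  0.4536  0.4043] w 0.05987527308019715 q [-0.6796  0.2441  1.4657  0.0005  1.4295 -2.1754]
```

View pics/wrist15.png

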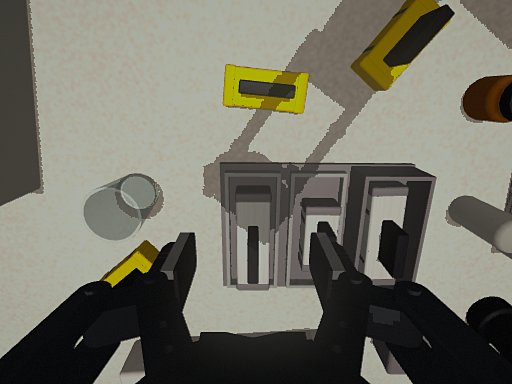

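View pics/side15.png

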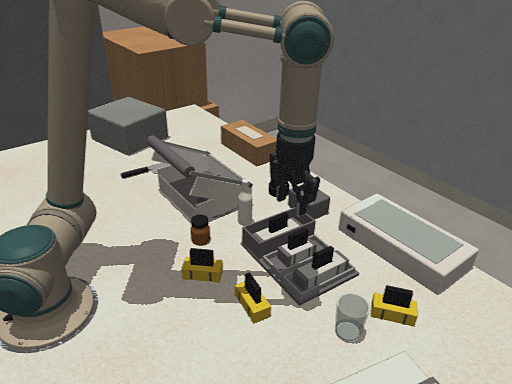

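View pics/scene15.png

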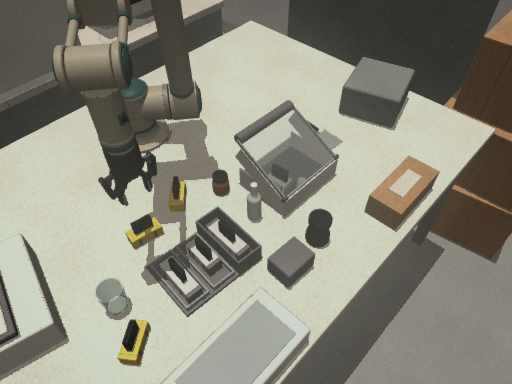

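The spare sits in the end bay fin up (scene 180,278), the flap is shut, and the short spare is still in the locker. I'll do one numeric check before handing in.

Run:
```python
from h import *
import cv2
np.set_printoptions(precision=4,suppress=True)
a=cv2.imread('pics/scene0.png').astype(int);b=cv2.imread('pics/scene15.png').astype(int)
d=np.abs(a-b).max(2)
for n,(x0,y0,x1,y1) in dict(roller=(232,98,300,150),hinge=(280,150,345,205),mid_waste=(192,205,262,262),bottle=(245,180,265,220)).items():
    print(n,(d[y0:y1,x0:x1]>40).mean())
im=cv2.imread('pics/wrist15.png');W=manip.calibration('wrist')
g=im.max(2);m=np.zeros(g.shape,np.uint8);m[220:290,240:266]=(g[220:290,240:266]<50)*255
c=max(cv2.findContours(m,0,1)[0],key=cv2.contourArea);print(cv2.boundingRect(c),cv2.contourArea(c))
r=cv2.minAreaRect(c);q=np.array([onz(W,*v,.094) for v in cv2.boxPoints(r)]);print(q)
B=np.array([.5997,-.3088]);y=-.0764
e=q.mean(0)[:2]-B;print('bay frame',e@[np.cos(y),np.sin(y)],e@[-np.sin(y),np.cos(y)])
```

```text
roller 0.10916289592760181
hinge 0.0
mid_waste 0.0
bottle 0.0
(248, 226, 11, 58) 508.5
[[ 0.6287 -0.3144  0.094 ]
 [ 0.5508 -0.3081  0.094 ]
 [ 0.5516 -0.2965  0.094 ]
 [ 0.6296 -0.3019  0.094 ]]
bay frame -0.009776115877543342 0.0028502308064280854
```

```bash
python3 -c "
import cv2
f=lambda n:cv2.resize(cv2.imread(f'pics/scene{n}.png')[90:220,220:350],(400,400),interpolation=2)
cv2.imwrite('pics/cmp.png',cv2.hconcat([f(0),f(15)]))"
```

```text
(no output)
```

View pics/cmp.png

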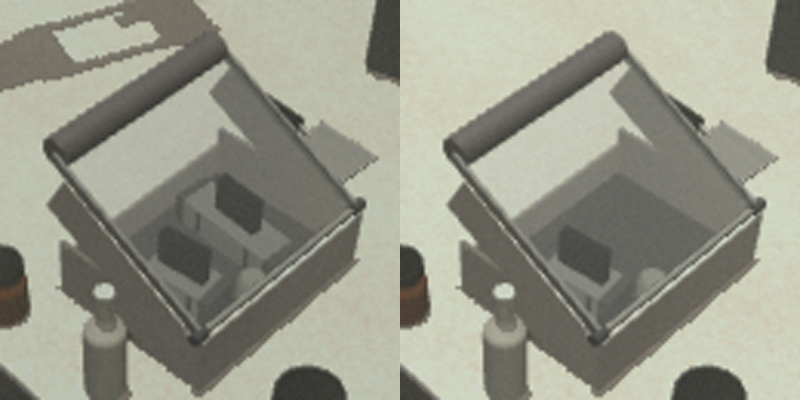

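The roller sits at the same place in both pictures. The only changes are the missing long spare and the arm's shadow, so the flap is shut and I can hand in.

```bash
python3 -c "
from rig import manip
print(manip.sign_off())"
```

```text
the job is handed in; nothing more can be done
None
```

The burnt-out cartridge in the waste pocket was the long one, so I put the fresh long spare into the caddy's empty end bay and handed the job in at about 16 s. `sign_off` gave no verdict, so the result below rests on my own checks.

**What I did:** I swung the flap up with the hand along its arc until it leaned on the wrist. I then gripped the spare by its fin, lifted it about 62 mm with the flap still up, and backed out under the roller so the flap fell shut. I released the spare in the bay only after the wrist force showed it was resting on the floor.

**Last checks:**
- **Position in the bay:** the fin measured -10 mm along the bay and +3 mm across it. The measured patch includes the fin's front face, so the true offset along the bay is closer to 0.
- **Orientation:** the pictures show the spare flat and fin up inside the walls.
- **Flap and other spare:** the roller sits at the same pixels as at the start, so the flap is shut. The short spare and the canister still look in place in the locker.
- **Bench:** the other two caddy bays and the bottle show no change between the first and last pictures. The roller area flagged about 11% changed pixels. Looking at the pictures side by side, that was only the removed spare and the arm's shadow.
- **Arm:** the hand was clear of everything at the end.

**Early disagreement:** the first scene picture gave the spare's yaw as about +0.05 rad. The wrist view gave -0.10 rad, and I used that; it matched at the grasp.

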